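# Fill the mould carrier and hold the warmer lid open

## Task

Get the carrier ready for the warmer: set the two spare moulds upright and fully down into the two empty pockets, without dropping them and without disturbing the moulds already in place or the shaker, brush and scraper. Then take the warmer's lid by its bar, raise it to 45 degrees and keep holding it there for the baker: the program finishes with the gripper still holding the lid open, because it falls shut if let go.

Things in the scene. Friction and masses are not known exactly. Their poses are not given: they have to be found in the camera images.
- carrier_hole0 (a point): centre of the mouth of pocket 0 of the carrier (level with the carrier's top face, 22 mm above the bench); z up, x along the carrier's long side, y along its short side. The pocket is round, 54 mm wide, 16 mm deep, flat bottom 6 mm above the bench. The carrier is a fixed plain aluminium block 250 x 170 x 22 mm with six such pockets, three along its long side by two, 80 mm apart centre to centre both ways; four hold a mould, two are empty (which ones varies)
- carrier_hole1 (a point): centre of the mouth of pocket 1 of the carrier (level with the carrier's top face, 22 mm above the bench); z up, x along the carrier's long side, y along its short side. The pocket is round, 54 mm wide, 16 mm deep, flat bottom 6 mm above the bench
- carrier_hole2 (a point): centre of the mouth of pocket 2 of the carrier (level with the carrier's top face, 22 mm above the bench); z up, x along the carrier's long side, y along its short side. The pocket is round, 54 mm wide, 16 mm deep, flat bottom 6 mm above the bench
- carrier_hole3 (a point): centre of the mouth of pocket 3 of the carrier (level with the carrier's top face, 22 mm above the bench); z up, x along the carrier's long side, y along its short side. The pocket is round, 54 mm wide, 16 mm deep, flat bottom 6 mm above the bench
- carrier_hole4 (a point): centre of the mouth of pocket 4 of the carrier (level with the carrier's top face, 22 mm above the bench); z up, x along the carrier's long side, y along its short side. The pocket is round, 54 mm wide, 16 mm deep, flat bottom 6 mm above the bench
- carrier_hole5 (a point): centre of the mouth of pocket 5 of the carrier (level with the carrier's top face, 22 mm above the bench); z up, x along the carrier's long side, y along its short side. The pocket is round, 54 mm wide, 16 mm deep, flat bottom 6 mm above the bench
- seated0_mid (a point): centre (half-way up) of a filled steel baking mould already standing in one of the pockets: upright straight-sided cylinder 46 mm across, 60 mm high with a shallow domed crust (5 mm) on top; z is its axis, up. Stays where it is
- seated1_mid (a point): centre (half-way up) of a filled steel baking mould already standing in one of the pockets: upright straight-sided cylinder 46 mm across, 60 mm high with a shallow domed crust (5 mm) on top; z is its axis, up. Stays where it is
- seated2_mid (a point): centre (half-way up) of a filled steel baking mould already standing in one of the pockets: upright straight-sided cylinder 46 mm across, 60 mm high with a shallow domed crust (5 mm) on top; z is its axis, up. Stays where it is
- seated3_mid (a point): centre (half-way up) of a filled steel baking mould already standing in one of the pockets: upright straight-sided cylinder 46 mm across, 60 mm high with a shallow domed crust (5 mm) on top; z is its axis, up. Stays where it is
- spare_a_mid (a point): centre (half-way up) of a spare filled steel baking mould, standing upright on the bench beside the carrier; same cylinder as the others, 46 mm across and 60 mm high plus a 5 mm crust, 0.1 to 0.2 kg. Standing home in a pocket its centre is 36 mm above the bench
- spare_b_mid (a point): centre (half-way up) of a spare filled steel baking mould, standing upright on the bench beside the carrier; same cylinder as the others, 46 mm across and 60 mm high plus a 5 mm crust, 0.1 to 0.2 kg. Standing home in a pocket its centre is 36 mm above the bench
- lid (a joint): opening angle of the warmer's lid in rad: 0 shut (level), growing as it is lifted, stop at 1.3. The plain steel lid, 220 x 300 x 10 mm, 0.6 to 1.0 kg, is hinged along the warmer's far side and falls shut by its own weight from any angle when let go. The warmer is a fixed open-topped steel box 220 x 300 x 100 mm
- lid_bar (a point): middle of the lid's handle, a round bar 12 mm thick and 140 mm long, parallel to the hinge, held by an arm at each end 50 mm beyond the lid's free edge (near the robot) in the lid's own plane; free space 44 mm between bar and lid edge, nothing under it down to the bench. y runs along the bar, x in the plane of the lid from bar to hinge (level when shut), z out of its top face. Bar centre 105 mm above the bench when shut
- lid_hinge (a point): point on the lid above the hinge, in the lid's middle plane, 270 mm from lid_bar; the hinge axis is parallel to y and passes 5 mm below this point when shut. Lifting the bar moves it up and towards the hinge; axes as for lid_bar
- shaker: bystander: aluminium flour shaker, a can 60 mm across, 110 mm high, origin at the centre of its underside; leave alone
- brush: bystander: pastry brush lying flat on the bench; leave alone
- scraper: bystander: flat dough scraper 75 x 110 mm, 16 mm high, origin at the centre of its underside; leave alone

How it is judged:
On the way, in this order (a step that is already met when the one before it is completed fails the run):
1. both spare moulds stand fully home in the empty pockets, let go (height (world z) of each of spare_a_mid, spare_b_mid below 0.04 m and angle between each of spare_a_mid, spare_b_mid's own z axis and vertical below 0.1 rad and (horizontal distance between spare_a_mid and carrier_hole0 below 0.006 m or horizontal distance between spare_a_mid and carrier_hole1 below 0.006 m or horizontal distance between spare_a_mid and carrier_hole2 below 0.006 m or horizontal distance between spare_a_mid and carrier_hole3 below 0.006 m or horizontal distance between spare_a_mid and carrier_hole4 below 0.006 m or horizontal distance between spare_a_mid and carrier_hole5 below 0.006 m) and (horizontal distance between spare_b_mid and carrier_hole0 below 0.006 m or horizontal distance between spare_b_mid and carrier_hole1 below 0.006 m or horizontal distance between spare_b_mid and carrier_hole2 below 0.006 m or horizontal distance between spare_b_mid and carrier_hole3 below 0.006 m or horizontal distance between spare_b_mid and carrier_hole4 below 0.006 m or horizontal distance between spare_b_mid and carrier_hole5 below 0.006 m) and contact force between the fingers and spare_a below 0.2 N and contact force between the fingers and spare_b below 0.2 N and value of joint lid below 0.1 rad), for 0.3 s.
2. the lid is held up at 45 degrees (value of joint lid between 0.665 and 0.905 rad and contact force between lid and the fingers above 0.5 N), for 0.2 s.
At the end, for the whole second after the job is handed in: All six moulds stand upright fully home in the carrier's pockets, one in each (centre within 6 mm of the pocket's, resting on its floor), untouched; the warmer's lid is still, at 45 degrees within 7 degrees, held by the gripper's fingers alone (all of step 2 and height (world z) of each of spare_a_mid, spare_b_mid, seated0_mid, seated1_mid, seated2_mid, seated3_mid below 0.04 m and angle between each of spare_a_mid, spare_b_mid, seated0_mid, seated1_mid, seated2_mid, seated3_mid's own z axis and vertical below 0.1 rad and (horizontal distance between spare_a_mid and carrier_hole0 below 0.006 m or horizontal distance between spare_a_mid and carrier_hole1 below 0.006 m or horizontal distance between spare_a_mid and carrier_hole2 below 0.006 m or horizontal distance between spare_a_mid and carrier_hole3 below 0.006 m or horizontal distance between spare_a_mid and carrier_hole4 below 0.006 m or horizontal distance between spare_a_mid and carrier_hole5 below 0.006 m) and (horizontal distance between spare_b_mid and carrier_hole0 below 0.006 m or horizontal distance between spare_b_mid and carrier_hole1 below 0.006 m or horizontal distance between spare_b_mid and carrier_hole2 below 0.006 m or horizontal distance between spare_b_mid and carrier_hole3 below 0.006 m or horizontal distance between spare_b_mid and carrier_hole4 below 0.006 m or horizontal distance between spare_b_mid and carrier_hole5 below 0.006 m) and contact force between each of the fingers, lid and spare_a below 0.2 N and contact force between each of the fingers, lid and spare_b below 0.2 N and (horizontal distance between seated0_mid and carrier_hole0 below 0.006 m or horizontal distance between seated0_mid and carrier_hole1 below 0.006 m or horizontal distance between seated0_mid and carrier_hole2 below 0.006 m or horizontal distance between seated0_mid and carrier_hole3 below 0.006 m or horizontal distance between seated0_mid and carrier_hole4 below 0.006 m or horizontal distance between seated0_mid and carrier_hole5 below 0.006 m) and (horizontal distance between seated1_mid and carrier_hole0 below 0.006 m or horizontal distance between seated1_mid and carrier_hole1 below 0.006 m or horizontal distance between seated1_mid and carrier_hole2 below 0.006 m or horizontal distance between seated1_mid and carrier_hole3 below 0.006 m or horizontal distance between seated1_mid and carrier_hole4 below 0.006 m or horizontal distance between seated1_mid and carrier_hole5 below 0.006 m) and (horizontal distance between seated2_mid and carrier_hole0 below 0.006 m or horizontal distance between seated2_mid and carrier_hole1 below 0.006 m or horizontal distance between seated2_mid and carrier_hole2 below 0.006 m or horizontal distance between seated2_mid and carrier_hole3 below 0.006 m or horizontal distance between seated2_mid and carrier_hole4 below 0.006 m or horizontal distance between seated2_mid and carrier_hole5 below 0.006 m) and (horizontal distance between seated3_mid and carrier_hole0 below 0.006 m or horizontal distance between seated3_mid and carrier_hole1 below 0.006 m or horizontal distance between seated3_mid and carrier_hole2 below 0.006 m or horizontal distance between seated3_mid and carrier_hole3 below 0.006 m or horizontal distance between seated3_mid and carrier_hole4 below 0.006 m or horizontal distance between seated3_mid and carrier_hole5 below 0.006 m) and velocity of joint lid between -0.05 and 0.05 rad/s and contact force between lid and seated0 below 0.2 N and contact force between lid and seated1 below 0.2 N and contact force between lid and seated2 below 0.2 N and contact force between lid and seated3 below 0.2 N and contact force between lid and shaker below 0.2 N and contact force between lid and brush below 0.2 N and contact force between lid and scraper below 0.2 N); the arm keeps its last pose, push and grip.
It fails at once if a mould already in place is lifted out or shoved (distance of any of seated0_mid, seated1_mid, seated2_mid, seated3_mid from where it was at the start of the episode above 0.015 m).
It fails at once if the shaker, brush or scraper is pushed aside (distance of any of shaker, brush, scraper from where it was at the start of the episode above 0.03 m).
It fails at once if a spare mould is dropped (falls freely from more than about 3 cm) ((linear speed of spare_a above 0.8 m/s and contact force between each of the arm, the fingers and spare_a below 0.05 N) or (linear speed of spare_b above 0.8 m/s and contact force between each of the arm, the fingers and spare_b below 0.05 N)).
It also fails if it takes over 72 s, if anything falls off the work surface, if the arm or the gripper's body presses on something with over 40 N, if the wrist force passes 120 N, or if a joint passes its speed limit or range.

## Robot

A 6-joint arm with a two-finger parallel gripper is mounted at the origin on the work surface. World frame = base frame: x ahead of the robot, y to its left, z up, the work surface at z = 0. Lengths are in m, angles in rad, forces in N, time in s.
With the tool pointing down it reaches from about 0.35 to 0.8 m from the base axis. Payload 7.3 kg.
Tool frame: the origin (TCP) lies between the finger pads; the fingertips stand 25 mm ahead of it and the grasp point (between the pads) lies 6 mm ahead of it (r.tip_extent is the distance from the TCP to the fingertips, in m); z points along the fingers, y is the direction in which the jaws open and shut (so a half turn about z gives the same grasp; the last joint's range is limited). The gripper opens to 85 mm and grips with 20 to 120 N. Pads are 22 mm wide; open, the fingers measure 114 mm over their backs; the gripper's body (76 mm by 85 mm) begins 54 mm behind the grasp point. The pads swing forward as they close: fully open they stand 13 mm farther back than shut.
Start: joints at [1.055, 0.342, 1.524, -0, 1.275, -0.146], TCP at [0.19, 0.49, 0.219] pointing down, gripper open.
Joint ranges: [-2.53, 2.53], [-0.77, 2.02], [0.04, 2.7], [-1, 4.14], [0.28, 2.66], [-3.11, 3.11]. Speed limits (rad/s): [2.57, 2.57, 3.14, 3.14, 3.14, 3.14].

## Interface

Orientations are given as a unit quaternion [x, y, z, w].
In Python, from workcell import r, command_gripper, optics gives the robot as it stands. The module is installed in compiled form; this text tells all that it offers. Calls block until the motion is done:
- r.reach(position, orientation): joint-space move of the TCP to a pose.
- r.move_straight(position, orientation=None, speed=0.15, max_force=None): straight line of the TCP; orientation=None keeps the orientation; speed is the mean speed in m/s. With max_force (N) it stops when the force on the tool has changed by that much, and returns True; else False.
- r.movej(angles): joint-space move.
- command_gripper(opening, force=None): finger opening in m; force is the grip in N (None keeps the last); returns when the fingers have stopped.
- r.hold(seconds).
- r.solve_ik(position, orientation): joint angles nearest the present ones, or None.
- r.read_state(): the state.
- optics.get_image(name): name is "side" or "top"; returns (picture, depth): 400x640x3 uint8, red, green, blue; 400x640 float32, m along the optical axis (not along the pixel's ray), 0 where there is no reading.
- optics.camera_model(name): a dict with "K" (3x3 intrinsics, pixels), "R" (3x3) and "t" (3): a world point X has camera coordinates R X + t. Camera axes: x right, y down, z forward; pixel columns grow to the right and rows downward; lengths in m; the calibration is good to about 2 mm. A picture is of the moment at which its call begins. camera_model takes no time and is no camera call.
A pose or a line that the arm cannot do raises r.PlanningError and nothing moves.
- r.finish_job(): hands the job in, once; it reports no verdict.
The state is a dict: "time_s": time; "joint_positions": joint angles; "dq": joint speeds; "tau": joint torques, N m; "eef_pos": TCP position; "eef_rot": TCP orientation; "contact_force": force on the tool from outside, world axes, zero at the start; "torque": the same for the moment, N m; "grip_width": finger opening in m.
Only numpy, scipy, OpenCV 4.12 (cv2) and the standard library are available. Lean on these libraries where they do the work, as an engineer would, in place of code of your own. Each camera call takes 0.05 s, during which the arm holds its last target.

## Working session

There is one attempt and no reset: what is moved stays moved. The work goes in short steps, each a Python script; the robot and the scene stay as the last script left them, time stands still between calls to the robot, and variables do not carry over. Pictures are saved under pics/ and viewed, and the job is handed in when it is done.

```bash
mkdir -p pics; python3 - <<'E'
from workcell import r, command_gripper, optics
import cv2,numpy as np
for n in("top","side"):
    im,d=optics.get_image(n); cv2.imwrite(f"pics/{n}0.png",im[:,:,::-1]); np.savez(f"{n}0.npz",im=im,d=d)
    c=optics.camera_model(n); print(n,c["K"].round(1).tolist(),c["R"].round(3).tolist(),c["t"].round(3).tolist(),(d==0).mean())
s=r.read_state();print({k:np.round(v,3).tolist() for k,v in s.items()},r.tip_extent)
E
```

```text
top [[499.1, 0.0, 327.1], [0.0, 499.1, 210.8], [0.0, 0.0, 1.0]] [[-0.006, -1.0, 0.009], [-0.989, 0.005, -0.15], [0.15, -0.009, -0.989]] [0.068, 0.623, 1.382] 0.003984375
side [[465.5, 0.0, 314.6], [0.0, 465.5, 196.5], [0.0, 0.0, 1.0]] [[0.999, -0.05, -0.012], [-0.045, -0.744, -0.666], [0.025, 0.666, -0.745]] [-0.601, 0.141, 1.22] 0.00396875
{'time_s': 0.1, 'joint_positions': [1.055, 0.343, 1.525, 0.0, 1.275, -0.146], 'dq': [0.003, -0.003, -0.003, -0.0, -0.0, -0.001], 'tau': [0.002, -43.445, -24.649, -0.0, 0.005, -0.0], 'eef_pos': [0.19, 0.489, 0.218], 'eef_rot': [0.184, 0.983, -0.001, -0.0], 'contact_force': [-0.661, -0.814, -0.128], 'torque': [-0.018, -0.004, 0.01], 'grip_width': 0.085} 0.025
```

View pics/top0.png

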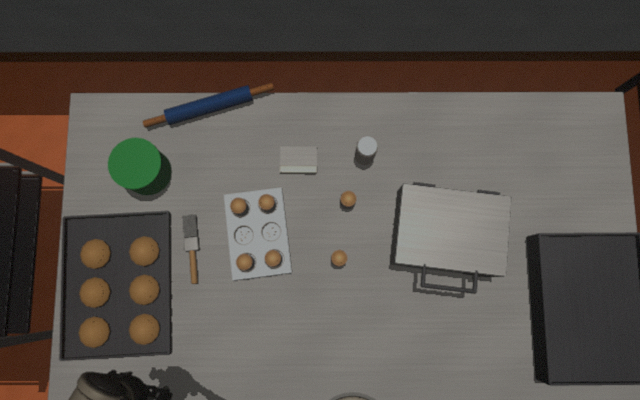

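View pics/side0.png

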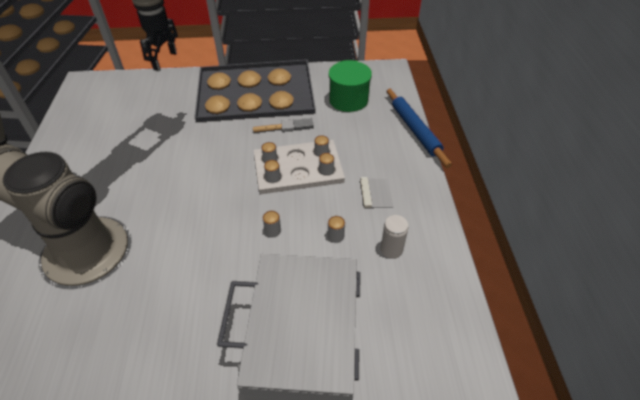

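The top view shows the carrier at about (257,233), with its two middle pockets (244,236) and (271,231) empty. The spares are at (348,199) and (339,258). The lid is at (452,230) and its bar is near (443,290). Next I'll measure these.

```bash
cat > h.py <<'E'
import numpy as np,cv2
from workcell import r, command_gripper, optics
C={n:optics.camera_model(n) for n in("top","side")}
def cast(n,uv,z):
    c=C[n];uv=np.atleast_2d(uv).astype(float)
    ray=np.c_[uv,np.ones(len(uv))]@np.linalg.inv(c["K"]).T@c["R"]
    o=-c["R"].T@c["t"]; return o+ray*((z-o[2])/ray[:,2])[:,None]
def cloud(n,d):
    c=C[n];v,u=np.indices(d.shape);p=np.stack([u,v,np.ones_like(u)],-1)@np.linalg.inv(c["K"]).T*d[...,None]
    return (p-c["t"])@c["R"]
def crusts(n,im):
    hsv=cv2.cvtColor(im,cv2.COLOR_RGB2HSV)
    return cv2.inRange(hsv,(5,90,70),(25,255,255))
def blobs(m,lo,hi):
    k,l,s,c=cv2.connectedComponentsWithStats(m)
    return [(c[i],s[i]) for i in range(1,k) if lo<s[i][4]<hi]
E
python3 - <<'E'
from h import *
for n in("top","side"):
    f=np.load(n+"0.npz");im,d=f["im"],f["d"];P=cloud(n,d)
    m=crusts(n,im)
    k,l,s,c=cv2.connectedComponentsWithStats(m)
    for i in range(1,k):
        if 60<s[i][4]<600:
            Q=P[l==i];w=cast(n,c[i],.061)[0]
            if -.4<w[1]<.4 and w[0]>.2: print(n,c[i].round(1),s[i][4],s[i][2:4],w.round(4),'pc',Q.mean(0).round(4),np.percentile(Q[:,2],[5,95]).round(3))
# carrier outline, top
f=np.load("top0.npz");im,d=f["im"],f["d"];P=cloud("top",d)
big=cv2.resize(im[170:300,200:530],None,fx=2.4,fy=2.4,interpolation=cv2.INTER_CUBIC);cv2.imwrite("pics/topz.png",big[:,:,::-1])
Z=P[...,2]; zz=np.clip(Z*2000,0,255).astype(np.uint8);cv2.imwrite("pics/topz_h.png",cv2.resize(zz[170:300,200:530],None,fx=2.4,fy=2.4,interpolation=cv2.INTER_NEAREST))
print('bench z',np.median(Z[250:300,300:330]), 'lid z',np.median(Z[210:250,430:480]))
E
```

```text
top [348.  198.5] 187 [15 16] [0.6562 0.0052 0.061 ] pc [0.6546 0.0056 0.07  ] [0.056 0.068]
top [266.2 201.9] 181 [15 15] [0.6475 0.2378 0.061 ] pc [0.6462 0.2369 0.069 ] [0.063 0.074]
top [238.  205.5] 186 [15 16] [0.6375 0.3175 0.061 ] pc [0.6325 0.3125 0.091 ] [0.063 0.075]
top [272.5 257.9] 197 [16 16] [0.4888 0.2181 0.061 ] pc [0.4878 0.2165 0.0758] [0.064 0.075]
top [338.8 257.8] 192 [16 16] [0.4881 0.0332 0.061 ] pc [0.4877 0.0334 0.0699] [0.057 0.069]
top [244.  261.7] 193 [15 16] [0.4787 0.2975 0.061 ] pc [0.4781 0.2951 0.0758] [0.063 0.075]
side [266.7 127.7] 121 [27  7] [0.4728 0.3939 0.061 ] pc [0.4689 0.4377 0.0248] [0.01  0.022]
side [321.1 140.1] 101 [13  9] [0.6383 0.3253 0.061 ] pc [0.636  0.2836 0.098 ] [0.067 0.074]
side [268.3 147.1] 104 [14  9] [0.4791 0.3042 0.061 ] pc [0.48   0.2941 0.0701] [0.067 0.074]
side [326.  158.1] 125 [14 11] [0.6477 0.2457 0.061 ] pc [0.6458 0.2211 0.0847] [0.066 0.075]
side [271.2 165. ] 133 [14 11] [0.4888 0.227  0.061 ] pc [0.4895 0.2189 0.0689] [0.066 0.074]
side [270.6 217.2] 164 [16 13] [0.4895 0.0332 0.061 ] pc [0.4916 0.0169 0.081 ] [0.06  0.068]
side [336.  222.5] 163 [15 13] [0.6575 0.0056 0.061 ] pc [0.6573 0.0033 0.0639] [0.06  0.067]
bench z 0.000641187021978476 lid z 0.11143632915928671
```

View pics/topz.png

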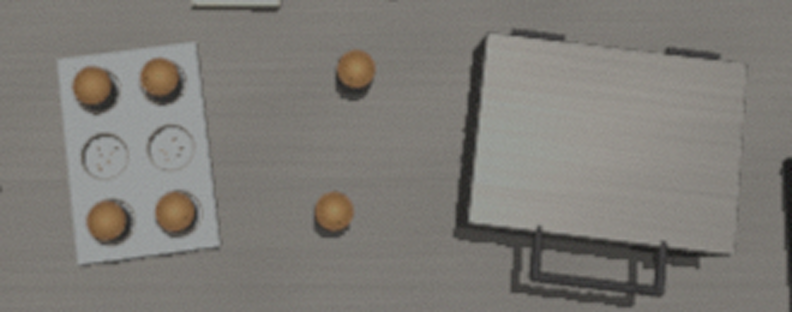

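View pics/topz_h.png

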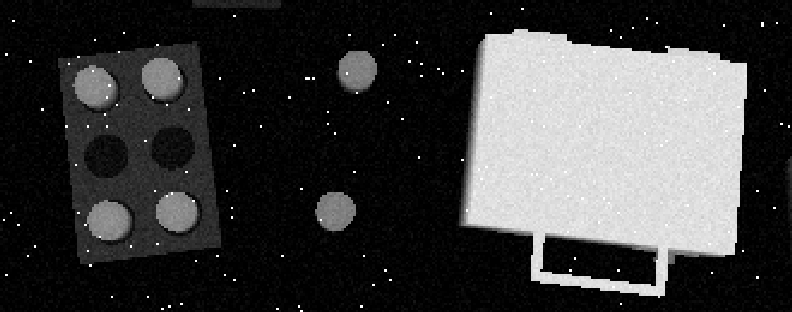

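The carrier's two middle pockets are the empty ones: zoom pixels (105,156) and (171,147). The bar runs from about (534,277) to (662,292). Next come the precise fits of the carrier outline, the pockets and the bar.

```bash
python3 - <<'E'
from h import *
f=np.load("top0.npz");im,d=f["im"],f["d"];P=cloud("top",d);Z=cv2.medianBlur(P[...,2].astype(np.float32),3)
# carrier: everything >.012 in window + pockets filled
m=np.zeros(Z.shape,np.uint8);m[180:290,215:300]=(Z[180:290,215:300]>.012)*255
cn=max(cv2.findContours(m,0,cv2.CHAIN_APPROX_NONE)[0],key=cv2.contourArea)
w=cast("top",cn[:,0]+0.0,.022)[:,:2].astype(np.float32)
rc=cv2.minAreaRect(w);print('outline rect',rc)
mm=cv2.moments((w*1e4).reshape(-1,1,2).astype(np.float32));print('centroid',mm['m10']/mm['m00']/1e4,mm['m01']/mm['m00']/1e4)
g=im.mean(2)
m2=np.zeros(Z.shape,np.uint8);m2[180:290,215:300]=((Z[180:290,215:300]<.0145))*255
for c,s in blobs(m2,150,500):
    print('pocket depth blob',c,s[2:],cast("top",c,.022)[0].round(4),cast("top",c,.006)[0].round(4))
S=[cast("top",u,.067)[0,:2] for u in([266.2,201.9],[238,205.5],[272.5,257.9],[244,261.7])]
print('seated',np.round(S,4).tolist(),'mean',np.mean(S,0).round(4))
T=np.array([cast("side",u,.068)[0,:2] for u in([326,158.1],[321.1,140.1],[271.2,165],[268.3,147.1])]);print('side seated',T.round(4).tolist(),T.mean(0))
a=(S[0]-S[2]+S[1]-S[3]);print('yaw long axis',np.degrees(np.arctan2(a[1],a[0])), np.linalg.norm(a)/2)
a=(S[1]-S[0]+S[3]-S[2]);print('short axis',np.degrees(np.arctan2(a[1],a[0])), np.linalg.norm(a)/2)
# bar
m3=((Z>.085)&(Z<.13)).astype(np.uint8)*255; m3[:150]=0;m3[310:]=0;m3[:,:385]=0;m3[:,525:]=0
op=cv2.morphologyEx(m3,cv2.MORPH_OPEN,np.ones((15,15),np.uint8))
cn=max(cv2.findContours(op,0,cv2.CHAIN_APPROX_NONE)[0],key=cv2.contourArea)
print('lid',cv2.minAreaRect(cast("top",cn[:,0],.11)[:,:2].astype(np.float32)))
bar=cv2.subtract(m3,cv2.dilate(op,np.ones((5,5),np.uint8)));bar[:240]=0
for c,s in blobs(bar,20,2000):print(c,s)
v,u=np.nonzero(bar);W=cast("top",np.c_[u,v],.105)[:,:2]
for th in [0]:
    rc=cv2.minAreaRect(W.astype(np.float32));print('handle rect',rc,cv2.boxPoints(rc).round(4).tolist())
g=P[...,2][bar>0];print('bar z',np.median(g))
cv2.imwrite("pics/bar.png",cv2.resize(bar[170:320,380:530],None,fx=4,fy=4,interpolation=cv2.INTER_NEAREST))
for x,y in([534,279],[660,293],[598,286]):
    print(cast("top",[200+x/2.4-.3,170+y/2.4-.3],.11).round(4))
E
```

```text
outline rect ((0.564262866973877, 0.2664242088794708), (0.25043538212776184, 0.17076082527637482), 7.09428071975708)
centroid 0.5643001617115733 0.2664848098202222
pocket depth blob [271.28294574 231.01550388] [ 18  18 258] [0.5686 0.2264 0.022 ] [0.5704 0.228  0.006 ]
pocket depth blob [243.70114943 234.45210728] [ 18  18 261] [0.5591 0.3059 0.022 ] [0.5607 0.3084 0.006 ]
seated [[0.6464, 0.237], [0.6365, 0.3164], [0.4885, 0.2176], [0.4784, 0.2965]] mean [0.5624 0.2668]
side seated [[0.6473, 0.2385], [0.6378, 0.3175], [0.4894, 0.2198], [0.4799, 0.2962]] [0.56359428 0.26799962]
yaw long axis 7.084233567732872 0.15925901154663516
short axis 97.19771356112304 0.07977732288216392
lid ((0.5651922821998596, -0.277557909488678), (0.30335357785224915, 0.23134997487068176), 82.72417449951172)
[448.3962766 284.625    ] [421 269  57  24 376]
handle rect ((0.42175209522247314, -0.26175767183303833), (0.15230213105678558, 0.04822099581360817), 82.58523559570312) [[0.3880000114440918, -0.334199994802475], [0.4357999861240387, -0.34040001034736633], [0.4555000066757202, -0.18940000236034393], [0.4077000021934509, -0.18310000002384186]]
bar z 0.11087274483463089
[[ 0.4088 -0.1881  0.11  ]]
[[ 0.3925 -0.3282  0.11  ]]
[[ 0.4006 -0.2593  0.11  ]]
```

View pics/bar.png

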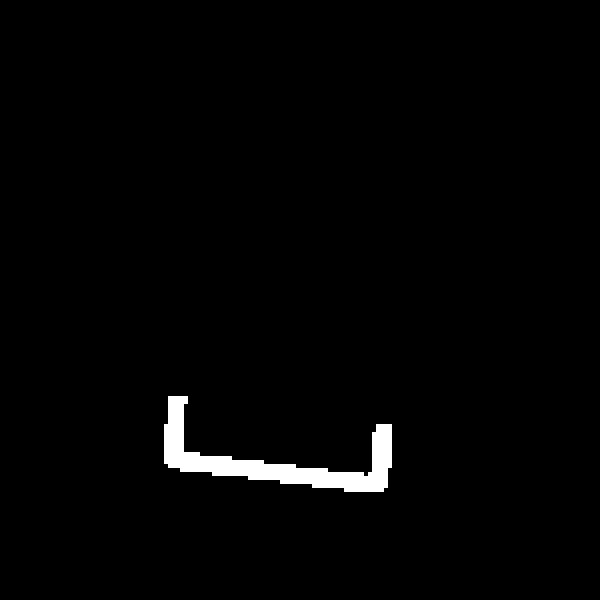

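```bash
python3 - <<'E'
from h import *
from scipy.spatial.transform import Rotation as Ro
f=np.load("top0.npz");im,d=f["im"],f["d"];P=cloud("top",d);Z=P[...,2]
m=(Z>.085)&(Z<.13);pts=[]
for u in range(429,470):
    v=[k for k in range(278,300) if m[k,u]]
    pts.append((u,np.mean(v)))
W=cast("top",pts,.107)[:,:2];vx,vy,x0,y0=cv2.fitLine(W.astype(np.float32),2,0,.01,.01).ravel()
print('bar dir deg',np.degrees(np.arctan2(vy,vx)),x0,y0)
# arms: columns of arms at row ~ 277
for row in (274,278):
    us=np.nonzero(m[row,415:485])[0]+415;print(row,us, Z[row,us].round(3))
# side view bar
f=np.load("side0.npz");im,d=f["im"],f["d"];P=cloud("side",d);Z=P[...,2]
sel=(Z>.085)&(Z<.125)&(P[...,0]<.43)&(P[...,0]>.36)&(P[...,1]<-.15)&(P[...,1]>-.37)
print('side bar',sel.sum(),np.median(P[sel],0),np.percentile(P[sel][:,1],[1,99]))
w=P[sel];w=w[(w[:,1]>-.3)&(w[:,1]<-.22)];print(len(w),np.median(w,0),w[:,2].max())
cv2.imwrite("pics/sidez.png",cv2.resize(im[240:400,200:380],None,fx=3.5,fy=3.5,interpolation=cv2.INTER_CUBIC)[:,:,::-1])
def down(yaw): # jaw (tool y) along yaw
    y=np.array([np.cos(yaw),np.sin(yaw),0]);z=np.array([0,0,-1.]);return Ro.from_matrix(np.c_[np.cross(y,z),y,z]).as_quat()
for p in([.6572,.0055,.04],[.4893,.0335,.04],[.5594,.3062,.05],[.5692,.2268,.05]):
    for yaw in(97.1,-82.9): print(p,yaw,r.solve_ik(p,down(np.radians(yaw))))
E
```

```text
bar dir deg 82.69446 0.40370256 -0.2605287
274 [422 423 424 425 474 475 476 477] [0.11  0.119 0.107 0.112 0.104 0.113 0.115 0.113]
278 [421 422 423 424 425 474 475 476 477] [0.109 0.109 0.116 0.113 0.111 0.109 0.111 0.11  0.114]
side bar 501 [ 0.4060554  -0.27592365  0.11141805] [-0.33545592 -0.18597876]
205 [ 0.40423514 -0.26150683  0.11131111] 0.1156125095277407
[0.6572, 0.0055, 0.04] 97.1 [-1.08141466e-01  7.50590723e-01  1.33501754e+00 -4.44089210e-16
  1.05598439e+00 -1.80285617e+00]
[0.6572, 0.0055, 0.04] -82.9 [-1.08141466e-01  7.50590723e-01  1.33501754e+00 -4.44089210e-16
  1.05598439e+00  1.33873648e+00]
[0.4893, 0.0335, 0.04] 97.1 [-8.80552797e-02  5.08502420e-01  1.83947595e+00 -4.44089210e-16
  7.93614284e-01 -1.78276998e+00]
[0.4893, 0.0335, 0.04] -82.9 [-8.80552797e-02  5.08502420e-01  1.83947595e+00 -4.44089210e-16
  7.93614284e-01  1.35882267e+00]
[0.5594, 0.3062, 0.05] 97.1 [ 3.80733220e-01  7.07543887e-01  1.39282836e+00 -4.44089210e-16
  1.04122041e+00 -1.31398148e+00]
[0.5594, 0.3062, 0.05] -82.9 [ 3.80733220e-01  7.07543887e-01  1.39282836e+00 -4.44089210e-16
  1.04122041e+00  1.82761117e+00]
[0.5692, 0.2268, 0.05] 97.1 [ 2.54157771e-01  6.68608269e-01  1.47359776e+00 -4.44089210e-16
  9.99386630e-01 -1.44055693e+00]
[0.5692, 0.2268, 0.05] -82.9 [ 2.54157771e-01  6.68608269e-01  1.47359776e+00 -4.44089210e-16
  9.99386630e-01  1.70103572e+00]
```

View pics/sidez.png

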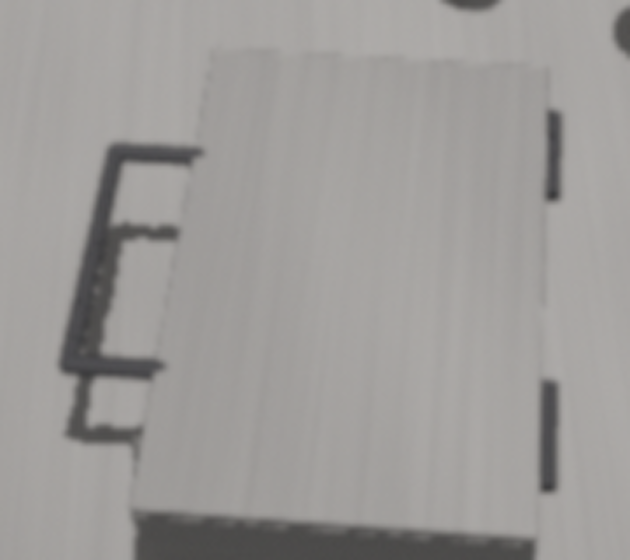

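```bash
cat >> h.py <<'E'
from scipy.spatial.transform import Rotation as Ro
def down(yaw):
    y=np.array([np.cos(yaw),np.sin(yaw),0]);z=np.array([0,0,-1.]);return Ro.from_matrix(np.c_[np.cross(y,z),y,z]).as_quat()
Q=down(np.radians(97.1))
def st(msg=''):
    s=r.read_state();print(msg,round(s["time_s"],2),s["eef_pos"].round(4) if hasattr(s["eef_pos"],'round') else s["eef_pos"],np.round(s["contact_force"],2),round(float(s["grip_width"]),4))
def snap(tag,n="side",box=None,f=1):
    im,d=optics.get_image(n);o=im
    if box: o=im[box[1]:box[3],box[0]:box[2]]
    cv2.imwrite(f"pics/{tag}.png",cv2.resize(o,None,fx=f,fy=f,interpolation=cv2.INTER_CUBIC)[:,:,::-1]);return im,d
E
python3 - <<'E'
from h import *
p=[.6572,.0055]
r.reach(p+[.17],Q);st()
r.move_straight(p+[.048],speed=.12,max_force=15);st()
command_gripper(.03,40);st('closed')
r.move_straight(p+[.15],speed=.1);st('up')
snap("grasp1","side",(200,100,420,260),3)
E
```

```text
2.5 [0.6571 0.0066 0.1702] [ 0.12  1.49 -0.02] 0.0857
 3.67 [0.6578 0.0054 0.0489] [-0.71  0.03 -0.22] 0.0852
closed 4.24 [0.6572 0.0055 0.048 ] [-0.22  0.26  0.44] 0.0301
up 5.41 [0.6567 0.0055 0.1491] [ 0.17 -0.78  0.42] 0.0298
```

View pics/grasp1.png

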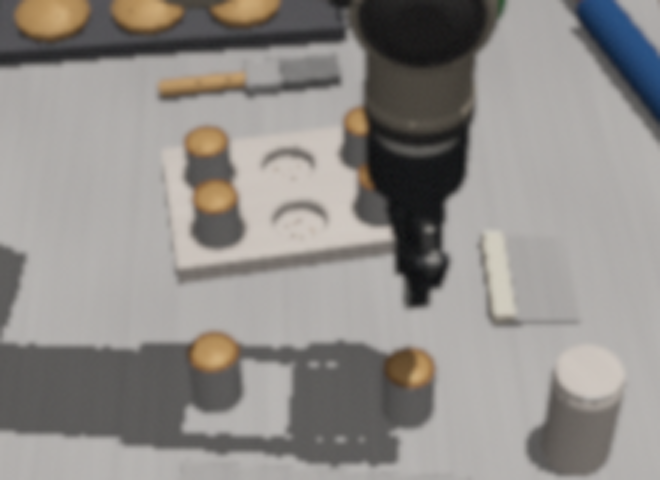

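The grasp missed: the fingers closed to 30 mm and the mould is still standing where it was, at side pixel (336,222). I'll check the tool pose against both images.

```bash
python3 - <<'E'
from h import *
s=r.read_state();print(s["joint_positions"],s["eef_rot"],Q)
for n in("side","top"):
    c=C[n]
    im,d=snap("chk_"+n,n,(200,80,460,280),3)
    for off in(0,.006,.025):
        X=np.array(s["eef_pos"])-[0,0,off];p=c["K"]@(c["R"]@X+c["t"]);print(n,off,(p[:2]/p[2]).round(1),((p[:2]/p[2]-[200,80])*3).round())
    if n=="top":
        for cc,ss in blobs(crusts(n,im),60,600): print(cc.round(1),ss[4])
E
```

```text
[-1.08164153e-01  6.41110202e-01  1.22184660e+00  8.76935317e-06
  1.28035749e+00 -1.80287850e+00] [-6.19180959e-02  9.98080863e-01  1.49879556e-04 -8.47683164e-04] [-0.06191955  0.99808114  0.          0.        ]
side 0 [336.5 199.8] [409. 359.]
side 0.006 [336.4 201.4] [409. 364.]
side 0.025 [336.3 206.5] [409. 380.]
top 0 [349.5 192.5] [449. 338.]
top 0.006 [349.4 192.9] [448. 339.]
top 0.025 [349.  194.2] [447. 343.]
[153.8 120.4] 136
[266.2 201.9] 182
[347.8 199.2] 89
[237.9 205.5] 183
[192.9 267. ] 190
[272.5 257.9] 198
[244.  261.7] 193
```

View pics/chk_side.png

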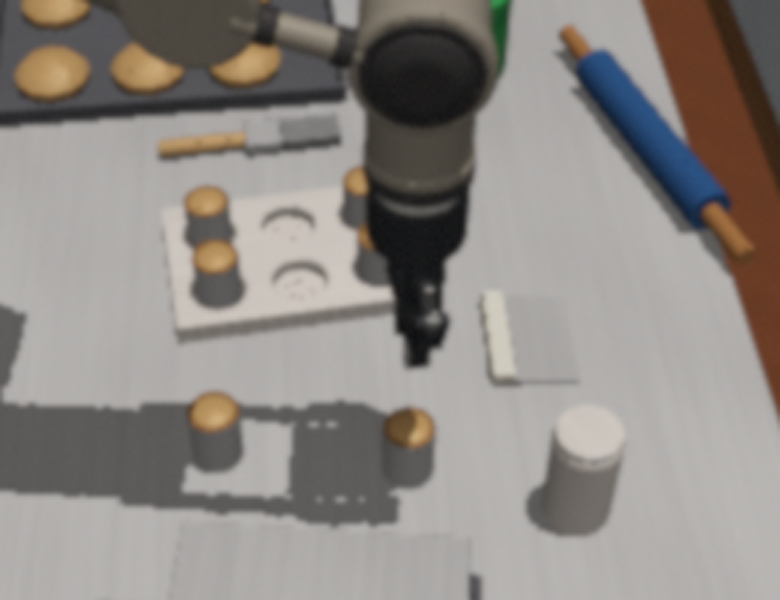

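View pics/chk_top.png

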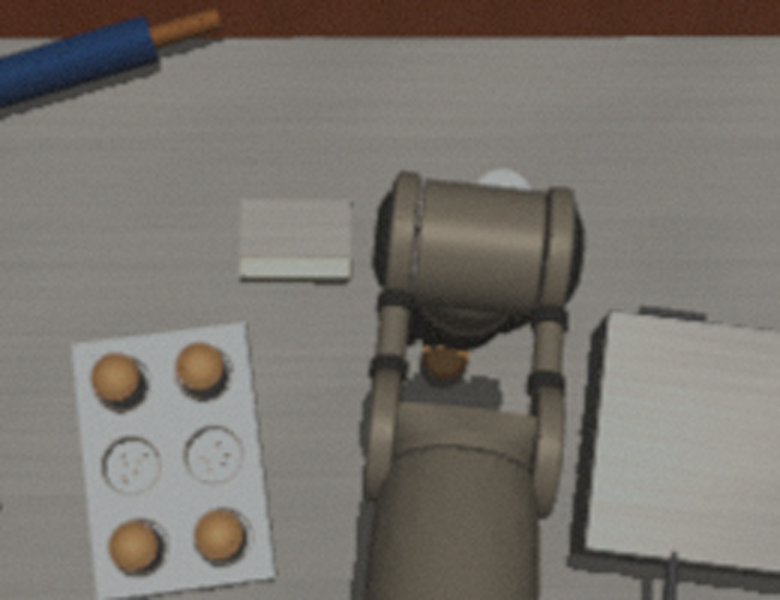

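```bash
python3 - <<'E'
from h import *
im,d=optics.get_image("side");P=cloud("side",d)
for v in range(160,206,3):
    print(v,[tuple(P[v,u].round(3)) for u in range(328,350,4)])
st()
command_gripper(.085,40);st();snap("open1","side",(200,80,460,280),3)
E
```

```text
160 [(np.float64(0.633), np.float64(-0.022), np.float64(0.31)), (np.float64(0.641), np.float64(-0.028), np.float64(0.315)), (np.float64(0.649), np.float64(-0.031), np.float64(0.318)), (np.float64(0.657), np.float64(-0.029), np.float64(0.315)), (np.float64(0.666), np.float64(-0.031), np.float64(0.316)), (np.float64(0.674), np.float64(-0.03), np.float64(0.315))]
163 [(np.float64(0.633), np.float64(-0.02), np.float64(0.299)), (np.float64(0.641), np.float64(-0.029), np.float64(0.307)), (np.float64(0.649), np.float64(-0.029), np.float64(0.307)), (np.float64(0.657), np.float64(-0.034), np.float64(0.311)), (np.float64(0.666), np.float64(-0.029), np.float64(0.306)), (np.float64(0.675), np.float64(-0.026), np.float64(0.302))]
166 [(np.float64(0.652), np.float64(0.219), np.float64(0.055)), (np.float64(0.641), np.float64(-0.028), np.float64(0.297)), (np.float64(0.649), np.float64(-0.03), np.float64(0.299)), (np.float64(0.658), np.float64(-0.033), np.float64(0.301)), (np.float64(0.666), np.float64(-0.031), np.float64(0.299)), (np.float64(0.675), np.float64(-0.028), np.float64(0.296))]
169 [(np.f
[... 4085 characters left out ...]
loat64(0.653), np.float64(-0.016), np.float64(0.166)), (np.float64(0.662), np.float64(-0.02), np.float64(0.169)), (np.float64(0.691), np.float64(0.121), np.float64(0.006)), (np.float64(0.703), np.float64(0.126), np.float64(-0.0))]
205 [(np.float64(0.645), np.float64(0.115), np.float64(0.004)), (np.float64(0.657), np.float64(0.118), np.float64(-0.0)), (np.float64(0.668), np.float64(0.115), np.float64(0.002)), (np.float64(0.679), np.float64(0.114), np.float64(0.002)), (np.float64(0.691), np.float64(0.117), np.float64(-0.002)), (np.float64(0.702), np.float64(0.116), np.float64(-0.001))]
 5.61 [0.657  0.0055 0.1493] [-0.72 -0.29 -0.52] 0.03
 6.19 [0.6572 0.0055 0.15  ] [ 0.12  0.04 -0.23] 0.0851
```

View pics/open1.png

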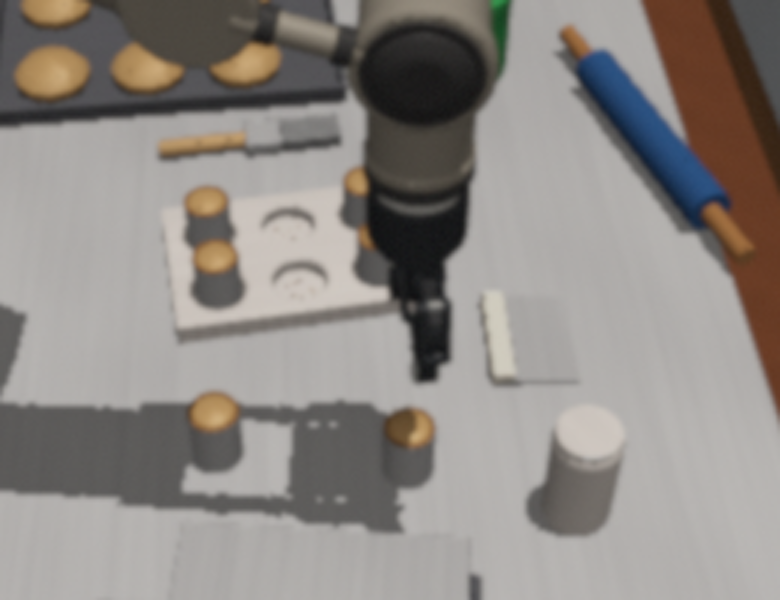

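In the side view the fingertips (px (339,202)) sit near z = 0.165 while the TCP reads 0.149. They should be below the TCP, so the fingers closed above the mould. I'll shut the gripper and touch a clear patch of bench gently to measure the real tip offset.

```bash
python3 - <<'E'
from h import *
command_gripper(.0,40);
p=[.57,.09]
r.reach(p+[.12],Q);st()
im,d=snap("shut","side",(200,80,460,280),3)
try:
    h=r.move_straight(p+[.03],speed=.06,max_force=8);st(h)
    snap("shutlow","side",(200,80,460,280),3)
except r.PlanningError as e: print(e)
E
```

```text
7.58 [0.5701 0.0905 0.1204] [-0.32 -0.64  0.18] -0.0004
False 9.28 [0.5703 0.09   0.0304] [-0.23 -0.47 -0.07] -0.0001
```

View pics/shutlow.png

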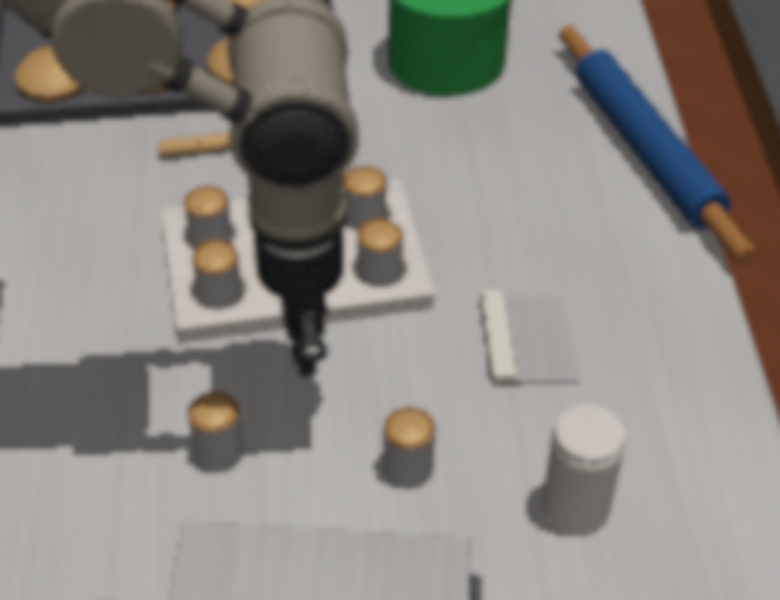

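```bash
python3 - <<'E'
from h import *
try:
    h=r.move_straight([.57,.09,-.03],speed=.03,max_force=6);st(h)
except r.PlanningError as e: print(e)
snap("touch","side",(200,80,460,280),3)
im,d=optics.get_image("side");P=cloud("side",d)
for v in range(192,216,2): print(v,[P[v,u].round(3).tolist() for u in range(296,310,4)])
E
```

```text
True 10.64 [ 0.5699  0.09   -0.0121] [-1.52 -0.56  7.06] 0.0004
192 [[0.558, 0.073, 0.109], [0.569, 0.057, 0.126], [0.579, 0.052, 0.132], [0.589, 0.075, 0.105]]
194 [[0.558, 0.067, 0.109], [0.569, 0.052, 0.125], [0.579, 0.056, 0.12], [0.589, 0.073, 0.1]]
196 [[0.558, 0.071, 0.096], [0.568, 0.053, 0.116], [0.579, 0.057, 0.111], [0.589, 0.072, 0.094]]
198 [[0.557, 0.074, 0.085], [0.568, 0.046, 0.116], [0.578, 0.052, 0.108], [0.589, 0.075, 0.082]]
200 [[0.557, 0.073, 0.079], [0.568, 0.049, 0.105], [0.578, 0.049, 0.104], [0.589, 0.077, 0.072]]
202 [[0.557, 0.072, 0.071], [0.567, 0.075, 0.067], [0.578, 0.046, 0.1], [0.589, 0.131, 0.002]]
204 [[0.555, 0.128, -0.0], [0.567, 0.082, 0.052], [0.578, 0.043, 0.096], [0.589, 0.124, 0.002]]
206 [[0.555, 0.114, 0.007], [0.567, 0.045, 0.086], [0.577, 0.036, 0.096], [0.588, 0.038, 0.093]]
208 [[0.555, 0.11, 0.003], [0.567, 0.031, 0.094], [0.577, 0.033, 0.092], [0.587, 0.031, 0.093]]
210 [[0.555, 0.105, 0.001], [0.567, 0.028, 0.091], [0.577, 0.03, 0.087], [0.588, 0.1, 0.004]]
212 [[0.555, 0.095, 0.003], [0.566, 0.073, 0.029], [0.577, 0.078, 0.022], [0.588, 0.095, 0.002]]
214 [[0.554, 0.091, -0.001], [0.566, 0.077, 0.016], [0.577, 0.079, 0.013], [0.588, 0.088, 0.0]]
```

View pics/touch.png

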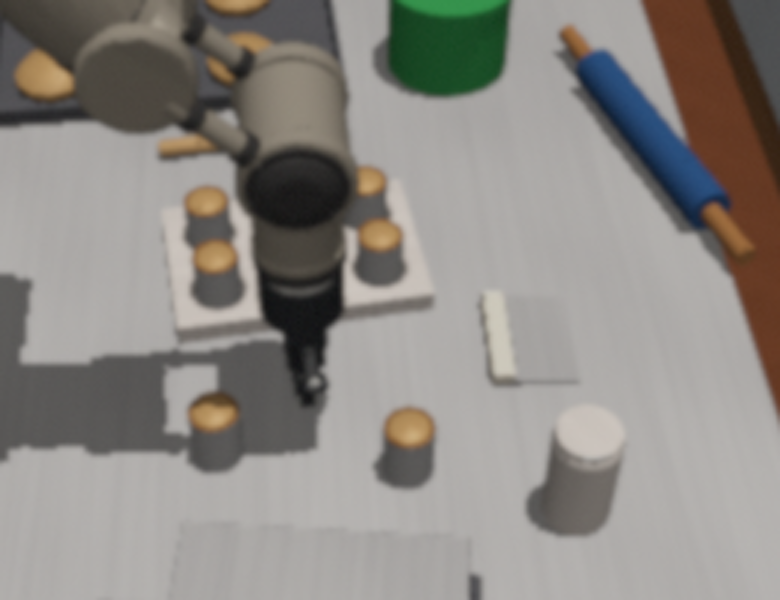

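Touch came at TCP z = -0.012. So the true tips sit 12 mm behind the reported TCP rather than 25 mm ahead, and the tool acts 37 mm shorter than stated. x and y agree. I'll correct z by 0.037 and grasp again.

```bash
echo 'OFF=.037' >> h.py; python3 - <<'E'
from h import *
r.move_straight([.57,.09,.15],speed=.25)
command_gripper(.085,40)
p=[.6572,.0055]
r.reach(p+[.12],Q)
h=r.move_straight(p+[.048-OFF],speed=.1,max_force=12);st(h)
command_gripper(.03,40);st('closed')
r.move_straight(p+[.12],speed=.1);st('up')
snap("grasp1b","side",(200,80,460,280),3)
E
```

```text
False 14.13 [0.6578 0.0054 0.0118] [ 0.59  0.11 -0.22] 0.0848
closed 14.58 [0.6576 0.0055 0.0116] [0.47 0.82 3.78] 0.045
up 15.82 [0.6567 0.0056 0.1191] [-0.    0.49 -1.39] 0.045
```

View pics/grasp1b.png

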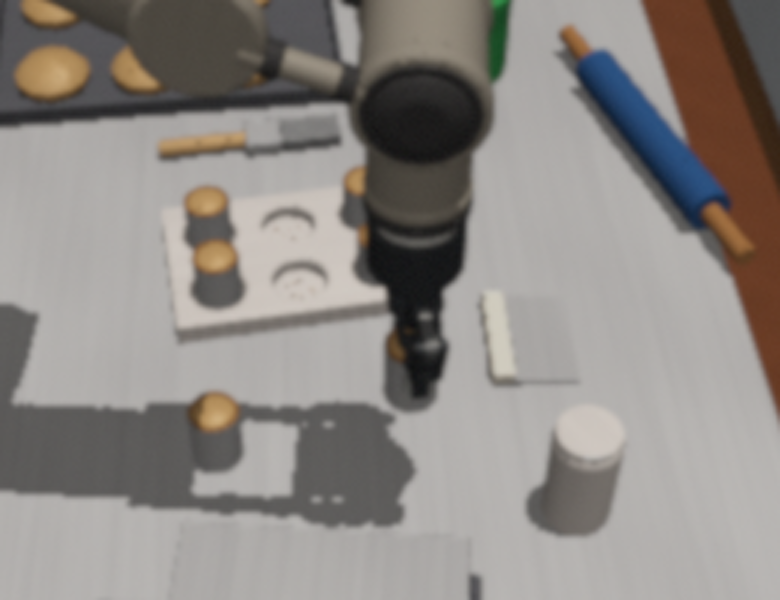

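Grip confirmed: width is 45 mm and the mould hangs in the fingers at about (411,370). Now I'll place it in pocket A.

```bash
python3 - <<'E'
from h import *
p=[.5594,.3062]
r.reach(p+[.12],Q);r.hold(.2);st('above')
r.move_straight(p+[.050],speed=.1)
r.hold(.2);st('near')
h=r.move_straight(p+[.013],speed=.03,max_force=7);st(h)
snap("place1","side",(200,80,460,280),3)
E
```

```text
above 17.27 [0.5602 0.3049 0.1199] [ 1.01  0.2  -1.17] 0.0452
near 18.32 [0.5598 0.3064 0.0508] [ 0.42  0.34 -0.83] 0.0452
True 19.31 [0.5592 0.3061 0.0176] [-0.91 -1.54  4.23] 0.0451
```

View pics/place1.png

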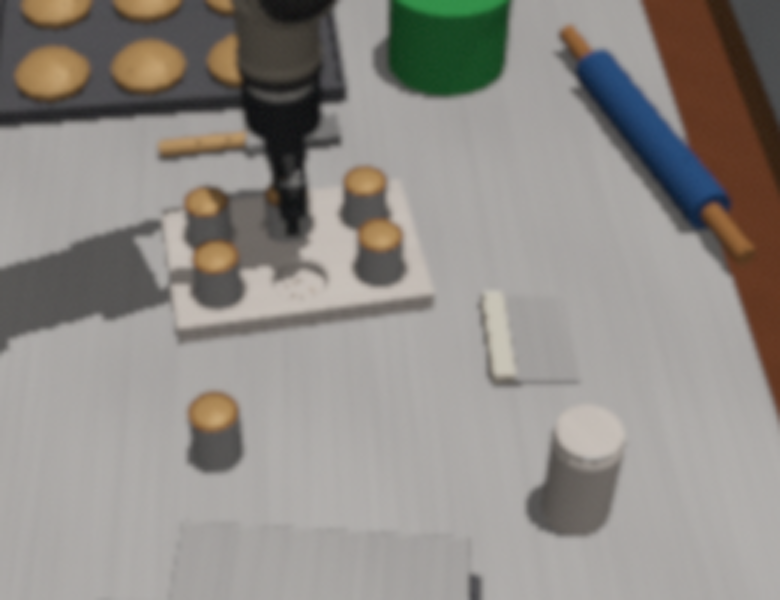

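The descent stopped at 0.0176, which is the height expected on the pocket floor. The mould stands in the far pocket. I'll release it and fetch the second.

```bash
python3 - <<'E'
from h import *
p=[.5594,.3062]
command_gripper(.06,40);st('rel')
r.move_straight(p+[.1],speed=.12)
p=[.4893,.0335]
r.reach(p+[.12],Q);command_gripper(.085)
im,d=snap("after1","side",(200,80,460,280),3)
h=r.move_straight(p+[.048-OFF],speed=.1,max_force=12);st(h)
command_gripper(.03,40);st('closed')
r.move_straight(p+[.12],speed=.12);st('up')
p=[.5692,.2268]
r.reach(p+[.12],Q);r.hold(.2)
snap("above2","side",(200,80,460,280),3)
E
```

```text
rel 19.66 [0.5582 0.3057 0.0163] [0.41 1.2  0.57] 0.0601
False 23.26 [0.4898 0.0335 0.0115] [ 1.01 -0.31  0.11] 0.0851
closed 23.71 [0.4895 0.0335 0.0115] [-0.91 -0.68  6.14] 0.0452
up 24.77 [0.4887 0.0335 0.1193] [-0.21  0.32 -2.48] 0.0449
```

View pics/after1.png

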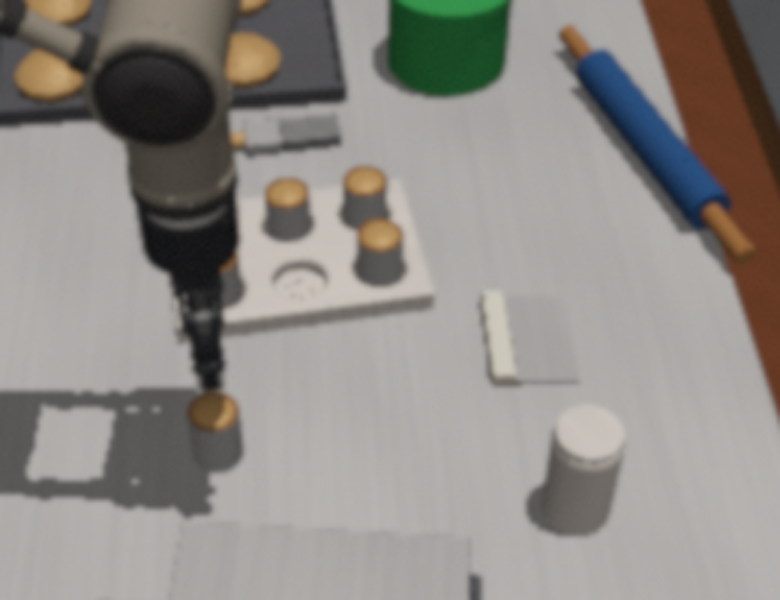

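View pics/above2.png

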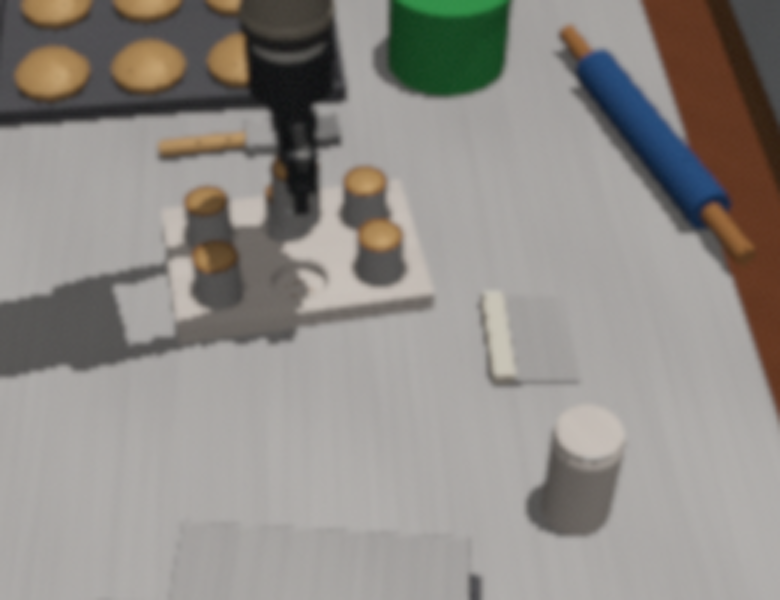

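The first mould stands upright in the far pocket, with its crust at (287,190). The second is held above the near pocket, so I'll lower it.

```bash
python3 - <<'E'
from h import *
p=[.5692,.2268]
r.move_straight(p+[.050],speed=.1);r.hold(.2);st('near')
h=r.move_straight(p+[.013],speed=.03,max_force=7);st(h)
if h and r.read_state()["eef_pos"][2]<.021:
    command_gripper(.06,40);st('rel')
    r.move_straight(p+[.12],speed=.12)
    b=np.array([.4037,-.2605]); QB=down(np.radians(-7.3))
    r.reach([.45,-.1,.2],QB);st()
    for n in("top","side"):
        im,d=snap("both_"+n,n,(200,80,460,280),3)
        for c,s in blobs(crusts(n,im),60,600):
            w=cast(n,c,.067)[0]
            if .4<w[0]<.7 and .1<w[1]<.36: print(n,c.round(1),s[2:],w[:2].round(4))
E
```

```text
near 26.92 [0.5696 0.2269 0.0508] [ 0.01  0.14 -1.58] 0.0454
True 27.9 [0.569  0.2268 0.0176] [-0.79 -0.24  5.39] 0.0451
rel 28.2 [0.568  0.2265 0.0164] [-0.13  0.3   0.2 ] 0.06
 30.55 [ 0.4503 -0.0996  0.1997] [-0.2  -0.67 -0.2 ] 0.0598
top [266.2 201.9] [ 16  15 182] [0.6465 0.237 ]
top [238.  205.4] [ 15  16 187] [0.6367 0.3164]
top [270.3 229.6] [ 16  16 191] [0.5676 0.2245]
top [242.  232.9] [ 15  15 190] [0.5587 0.3035]
top [272.5 257.8] [ 16  16 198] [0.4886 0.2176]
top [244.  261.7] [ 15  16 193] [0.4785 0.2966]
side [321.1 140.2] [13  9 99] [0.6379 0.3181]
side [295.1 144.2] [ 13   9 100] [0.5596 0.3053]
side [268.2 147. ] [ 14   9 102] [0.4794 0.2976]
side [326.  158.1] [ 14  11 124] [0.6473 0.2396]
side [298.9 162.2] [ 14  11 125] [0.5688 0.2274]
side [271.1 165.1] [ 14  11 130] [0.4891 0.2205]
```

View pics/both_side.png

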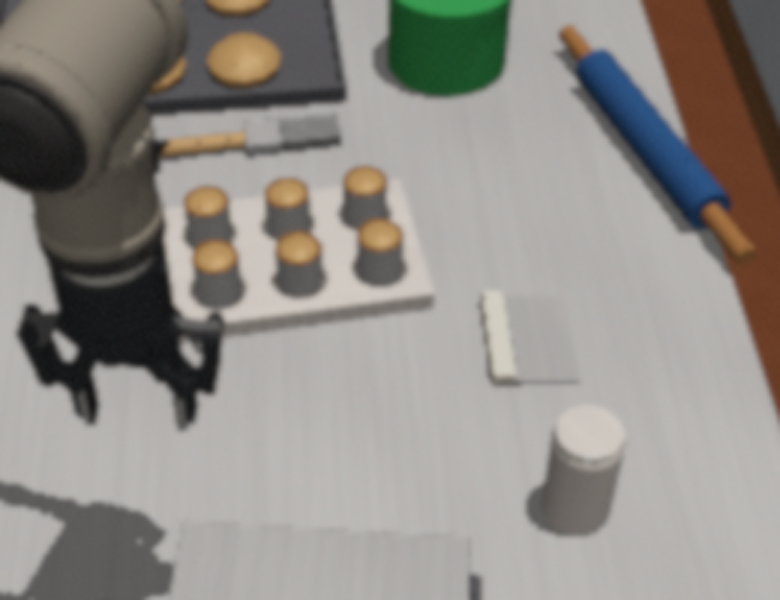

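View pics/both_top.png

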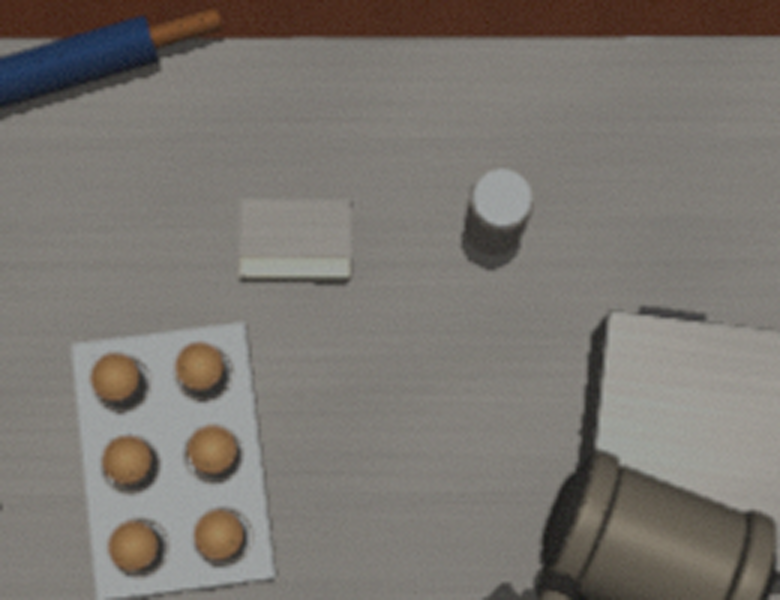

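All six moulds are upright in the carrier, within 3 mm of the row means and never nudged off the pocket spacing. Now the lid: I'll open the fingers to 40 mm so the far one fits the 44 mm gap, then grip the bar with the tool vertical.

```bash
cat >> h.py <<'E'
B=np.array([.4037,-.2605]);YL=np.radians(-7.3);LX=np.array([np.cos(YL),np.sin(YL)]);QB=down(YL)
def barpose(th):
    c,s=np.cos(th),np.sin(th)
    return list(B+LX*(.27-.27*c+.005*s))+[.100+.27*s+.005*c+.006-OFF]
E
python3 - <<'E'
from h import *
command_gripper(.04,60)
print(r.solve_ik(barpose(np.pi/4),QB))
p=barpose(0)
r.reach(p[:2]+[.15],QB);r.hold(.2);st('above')
h=r.move_straight(p,speed=.08,max_force=8);st(h)
snap("bar_low","side",(180,180,400,380),3)
E
```

```text
[-6.46785904e-01  3.70524648e-01  1.35812279e+00 -4.44089210e-16
  1.41294521e+00 -5.19376868e-01]
above 31.92 [ 0.4045 -0.2593  0.1506] [0.01 0.76 0.55] 0.0399
False 33.02 [ 0.404  -0.2607  0.0744] [-1.17  0.06 -0.27] 0.04
```

View pics/bar_low.png

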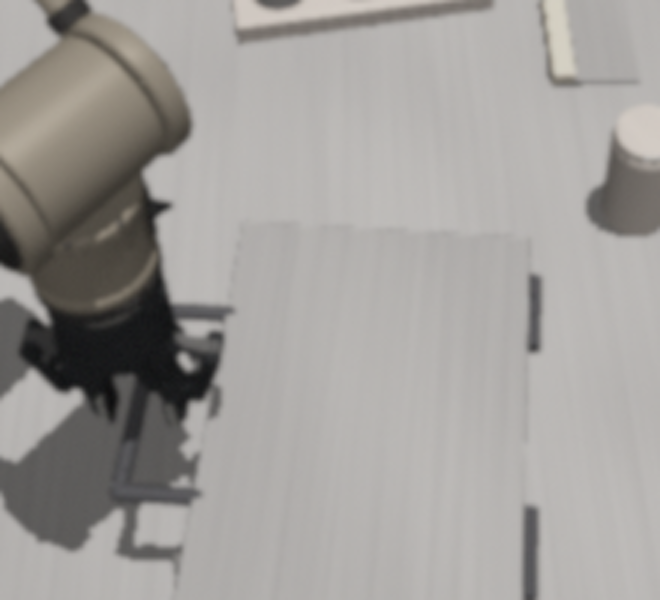

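The fingers straddle the bar (tips at about (108,410) and (180,412), bar between them at (135,400)), with no contact. I'll grip and lift the first part.

```bash
python3 - <<'E'
from h import *
command_gripper(.0,70);st('grip')
for a in (5,10,15):
    r.move_straight(barpose(np.radians(a)),speed=.08);st(a)
snap("lift15","side",(180,140,400,340),3)
E
```

```text
grip 33.45 [ 0.4027 -0.2604  0.0745] [-6.63  0.48  5.27] 0.0094
5 33.89 [ 0.404  -0.2605  0.0974] [-4.3  -3.05 -4.12] 0.0098
10 34.33 [ 0.4073 -0.261   0.1207] [-5.05 -2.54 -2.63] 0.0098
15 34.77 [ 0.4126 -0.2617  0.1437] [-7.72 -1.48 -1.3 ] 0.0097
```

View pics/lift15.png

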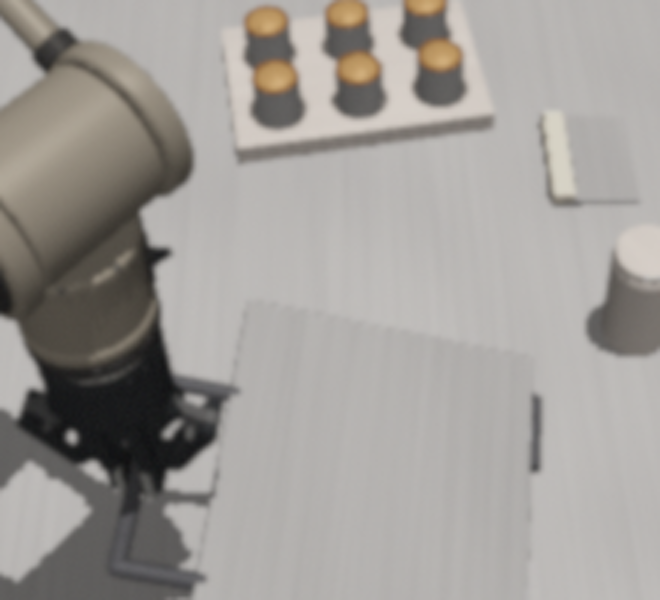

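The lid is rising with the bar held in the fingers and the forces are small, so I'll continue to 45°.

```bash
python3 - <<'E'
from h import *
for a in (20,25,30,35,40,45):
    r.move_straight(barpose(np.radians(a)),speed=.08);st(a)
r.hold(.6);st('hold')
im,d=snap("lift45","side",(150,100,410,300),3);P=cloud("side",d)
# lid plane tilt from depth
sel=np.zeros(d.shape,bool)
q=np.stack([(P[...,:2]-B)@LX,(P[...,:2]-B)@np.array([-LX[1],LX[0]])],-1)
sel=(q[...,0]>.14)&(q[...,0]<.25)&(abs(q[...,1])<.13)&(P[...,2]>.11)&(P[...,2]<.3)
A=np.c_[q[sel],np.ones(sel.sum())];co,*_=np.linalg.lstsq(A,P[sel][:,2],rcond=None);print(sel.sum(),'slope deg',np.degrees(np.arctan(co[:2])))
E
```

```text
20 35.27 [ 0.4196 -0.2626  0.1661] [-9.79 -1.28  0.37] 0.0095
25 35.71 [ 0.4286 -0.2637  0.1879] [-11.1   -0.27   3.53] 0.0096
30 36.15 [ 0.4392 -0.2651  0.2083] [-11.07  -1.     2.35] 0.0096
35 36.59 [ 0.4517 -0.2666  0.2284] [-14.89   0.41   6.03] 0.0095
40 37.03 [ 0.466  -0.2685  0.2475] [-17.44   1.47  10.11] 0.0093
45 37.48 [ 0.4821 -0.2705  0.2655] [-18.1    3.1   15.19] 0.0097
hold 38.08 [ 0.4819 -0.2705  0.2653] [-17.97   3.83  14.27] 0.0093
7201 slope deg [-4.41992660e+01 -2.69520723e-02]
```

View pics/lift45.png

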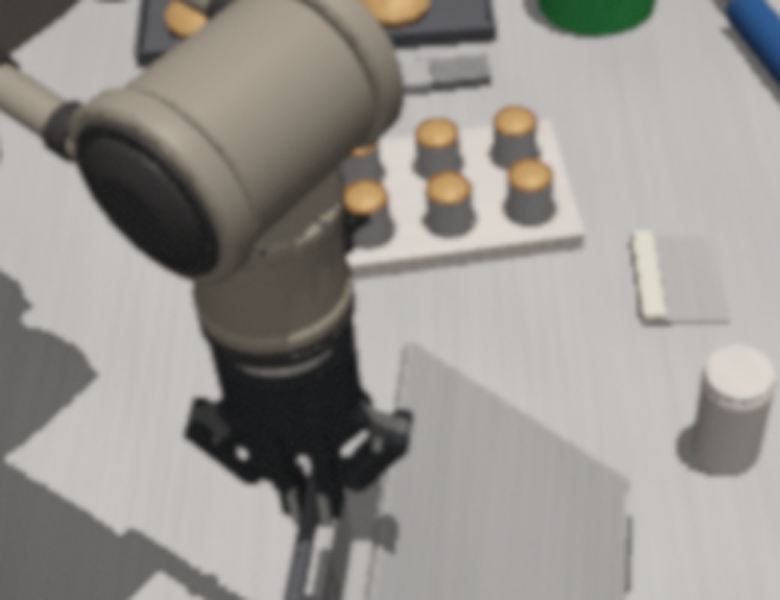

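The lid slope measures 44.2°, and the bar is gripped at about (310,530). A steady 23 N acts along the lid because my arc is about 3 mm off, so I'll ease that out, recheck for steadiness and hand in.

```bash
cat > chk.py <<'E'
from h import *
def slope():
    im,d=optics.get_image("side");P=cloud("side",d)
    q=np.stack([(P[...,:2]-B)@LX,(P[...,:2]-B)@np.array([-LX[1],LX[0]])],-1)
    sel=(q[...,0]>.14)&(q[...,0]<.25)&(abs(q[...,1])<.13)&(P[...,2]>.11)&(P[...,2]<.3)
    co,*_=np.linalg.lstsq(np.c_[q[sel],np.ones(sel.sum())],P[sel][:,2],rcond=None);return np.degrees(np.arctan(co[0])),im
E
python3 - <<'E'
from chk import *
p=np.array(r.read_state()["eef_pos"])
r.move_straight(list(p),QB,speed=.02);r.hold(.5);st('eased')
a,_=slope();r.hold(1.);b,im=slope();st('later');print(a,b)
for n in("side","top"):
    im,d=snap("fin_"+n,n)
    for c,s in blobs(crusts(n,im),40,600):
        w=cast(n,c,.067)[0]
        if .4<w[0]<.7 and .1<w[1]<.36: print(n,w[:2].round(4),s[4])
E
```

```text
eased 38.98 [ 0.4818 -0.2705  0.2653] [-2.45 -0.57 -1.85] 0.0092
later 40.08 [ 0.4819 -0.2705  0.2653] [-4.91 -0.83 -0.63] 0.0094
-44.176727418193444 -44.14039023004591
side [0.6379 0.3181] 99
side [0.5596 0.3053] 100
side [0.6472 0.2399] 121
side [0.5686 0.2274] 124
side [0.4876 0.2192] 145
top [0.6464 0.2371] 181
top [0.6365 0.3164] 184
top [0.5673 0.2246] 190
top [0.5587 0.3035] 190
top [0.4885 0.2175] 196
top [0.4785 0.2965] 192
```

View pics/fin_top.png

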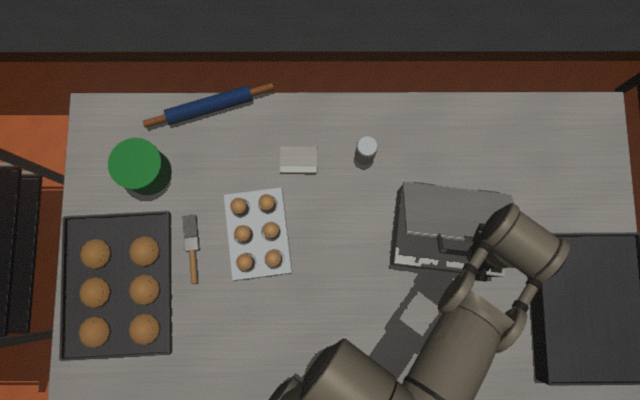

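The final top view shows six moulds in the carrier. The shaker (367,150), scraper (298,160) and brush (192,248) are unmoved, and the lid is steady at 44.1°. Handing in.

```bash
python3 - <<'E'
from h import *
r.finish_job();st('done')
E
```

```text
the job is handed in; nothing more can be done
the job is handed in; nothing more can be done
```

I set both spare moulds into the two empty middle pockets, raised the lid by its bar, and handed the job in with the gripper still holding the lid open. The robot clock read about 40 s, and no verdict was reported.

**What went wrong on the way:** my first grasp closed on air above a mould without touching it. A light touch on the bench showed the fingertips 37 mm higher than the stated tool data says, so I corrected for that and the second try gripped.

**Last checks before handing in:**
- **Moulds:** both spares reached the expected pocket-floor height and stand upright. The top camera put each spare about 3 mm off the line of its neighbours (nearer the robot's right), which is less than the 6 mm limit. The side camera showed about the same offset. The four moulds already in place hadn't moved in the top view.
- **Bystanders:** the shaker, brush and scraper look unmoved in the top view.
- **Lid:** it measured 44.2° and then 44.1° one second later, so it is steady. At first about 23 N acted along the lid because my arc was about 3 mm off; I eased that to about 5 N.
- **Grip reading:** the gripper reads 9 mm on the 12 mm bar. It also read 1 mm low on the moulds, so I took this as the pads giving way, but I did not check it further.

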